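Clamp a disk drive on the sloping repair stand and lock the jaw with its pin

TASK

Slide the stand's loose jaw shut until the disk drive is held against the fixed jaw, and keep pressing it firmly for a moment, without crushing it. Then take the lock pin with the flat tab handle out of the wooden block and push it through the jaw's tongue and the bed below until its collar sits on the tongue, and let go. Leave the round-knobbed pin in the block.

Things in the scene. Friction and masses are not known exactly. Their poses are not given: they have to be found in the camera images.
- stand: base of the repair stand, a 200 x 350 mm dark steel plate fixed on the table; origin on the table; x points up-slope horizontally, y along the jaw's travel (opening direction), z up
- bed: grey painted bed of the stand, 180 mm (its x, up the slope) x 350 mm (its y) x 12 mm thick, tilted 30 degrees about its y so that it faces the robot when the stand is not turned; origin on its top surface, z is the surface normal. Its lower edge has a lip 15 mm high; the fixed jaw (110 x 20 x 40 mm high) has its clamping face at y = -120 mm. The space under it is free
- jaw (a joint): sliding steel jaw, m: 0 = shut on a drive that lies against the fixed jaw (its tongue hole is then in line with the bed hole), grows to 0.06 as it opens along the bed's +y; it slides stiffly (about 4 N) and stays where it is left
- jaw_tab (a point): centre of the jaw's upright grip tab, axes as the bed; the tab is 50 mm (x) x 16 mm (y), and stands from 34 to 80 mm above the bed on the jaw block (24 mm thick in y, 100 mm in x); this point is 60 mm above the bed; the jaw's clamping face is 12 mm towards -y of it, the pin hole in its tongue 61 mm towards +y. Jaw block and tab are one piece with the tongue
- tongue_hole (a point): mouth of the 16 mm round hole through the jaw's tongue, in its upper face, 14 mm above the bed; axes as the bed, the hole runs along -z; tongue 12 mm thick, 50 mm (x) x 84 mm (y), hole 35 mm from its outer end
- bed_hole (a point): mouth of the 16 mm round hole through the bed (12 mm thick), in its top surface, axes as the bed; hidden under the jaw or its tongue. At y = +100 mm, x = 0 of the bed
- drive: bare metal disk drive, 102 mm (x) x 147 mm (y) x 26 mm (z), loose on the bed, long side on the lower lip, about 0.45 kg; origin at the centre of its underside, axes as the bed
- lock_pin: steel lock pin 108 mm long: round shaft 14 mm across and 60 mm long with a tapered tip (9 mm across at the end, taper 5 mm long), collar 28 mm across and 6 mm thick, then a flat tab handle 36 mm (x) x 16 mm (y) x 42 mm (z). Origin at the tip, z along the shaft towards the handle: handle centre at z = 87 mm. Starts upright in a hole of the wooden block
- pin_collar (a point): underside of the lock pin's collar, on its axis, 60 mm from the tip; axes as the pin
- pin_tip (a point): tip of the lock pin, on its axis; axes as the pin
- knob_pin: another steel pin, same shaft and collar, with a ball knob 28 mm across (centre 88 mm from the tip); origin at the tip. Starts upright in the other hole of the block and stays there
- pin_block: wooden block 160 (x) x 60 (y) x 40 mm high, fixed on the table, with two through holes 15.5 mm wide at x = -45 and +45 mm; the pins' tips stand on the table; origin at the centre of its underside
Things that resemble listed ones, but are neither listed nor needed, are in the scene too. Leave any green or red look-alike of the knob_pin alone. Several things look just like the pin_block: the one meant starts nearest to the robot's base.

How it is judged:
By the outcome, as a careful person would: the job done as asked, in the order asked, and still so for the second after the job is handed in, with the robot touching nothing.
It also fails if it takes over 64 s, if anything falls off the work surface, if the arm or the gripper's body presses on something with over 40 N, if the wrist force passes 120 N, or if a joint passes its speed limit or range.

ROBOT

A 6-joint arm with a two-finger parallel gripper is mounted at the origin on the work surface. World frame = base frame: x ahead of the robot, y to its left, z up, the work surface at z = 0. Lengths are in m, angles in rad, forces in N, time in s.
With the tool pointing down it reaches from about 0.25 to 0.775 m from the base axis. Payload 8.9 kg.
Tool frame: the origin (TCP) lies at the very end of the fingers, on their centre line; the grasp point (between the pads) lies 19 mm behind it; z points along the fingers, y is the line along which they close (so a half turn about z gives the same grasp; the last joint's range is limited). The gripper opens to 85 mm and grips with 20 to 120 N. Pads are 22 mm wide; open, the fingers measure 114 mm over their backs; the gripper's body (76 mm by 85 mm) begins 54 mm behind the grasp point. The pads swing forward as they close: fully open they stand 13 mm farther back than shut.
Start: joints at [0.975, 0.291, -0.153, 1.127, 0, 1.431], TCP at [0.232, 0.471, 0.231] pointing down, gripper open.
Joint ranges: [-2.52, 2.52], [-0.91, 1.74], [-1.3, 1.37], [-1.96, 2.02], [-1.52, 1.47], [-3.14, 3.14]. Speed limits (rad/s): [2.22, 2.22, 2.79, 3.14, 3.14, 3.14].

INTERFACE

Orientations are given as a 3x3 rotation matrix whose columns are the frame's x, y, z axes.
In Python, from rig import r gives the robot as it stands.
- The arm moves only by the tool move_arm, never from a script. Its argument "plan" is a list that holds one entry, the list of rows, each a list of 7 numbers: the turn, a rotation vector about the tool's x, y, z normalised to -1 to 1, where 1 is 360 degrees, then the shift along the tool's x, y, z normalised to -1 to 1, where 1 is 0.5 m, then the opening, from 0 (shut) to 1 (fully open). A call has 1 to 10 rows; each row shifts and turns the commanded pose from where the row before left it, along the tool's axes as they then stand; what a row does not reach is not made up. A row lasts 1/8 s, in which the tool goes at most 62.5 mm and 10.7 degrees, less where a joint would pass 70% of its speed; a pose out of reach is approached as far as the arm can. A call with a number of a shift or a turn outside -1 to 1 is refused whole. A call with a gripper value outside its range is refused whole. The fingers move at their own pace and stop on an object; the grip force is fixed at half the most. Time passes only in rows, so rows that do not move let the fingers close. It gives the time, the measured TCP pose, the force, the opening and the grip force at its end, in the units of the state.
- r.read_state(): the state, without advancing time (a new reading comes with each control period).
- r.read_camera(name): name is "scene" or "top"; returns a dict with "frame" (420x560x3 uint8, red, green, blue), "fx", "fy", "cx", "cy" (pixels), "eye" and "orientation" of the camera in the world. Camera axes: x right, y down, z forward; pixel columns grow to the right and rows downward; lengths in m; the calibration is good to about 2 mm. A picture is of the moment at which its call begins. There is no depth.
- r.sign_off(): hands the job in; it is judged then, once.
The state is a dict: "time_s": time; "q": joint angles; "dq": joint speeds; "joint_efforts": joint torques, N m; "position": TCP position; "tcp_rot": TCP orientation; "force": force on the tool from outside, world axes, zero at the start; "moment": the same for the moment, N m; "grip_width": opening from 0.0 (shut) to 1.0 (fully open); "grasp_force": force on a finger pad.
Only numpy, scipy, OpenCV 4.12 (cv2) and the standard library are available. Lean on these libraries where they do the work, as an engineer would, in place of code of your own. Each camera call takes 0.05 s, during which the arm holds its last target. There are 200 camera calls.

## Working session

There is one attempt and no reset: what is moved stays moved. The work goes in short steps, Python scripts to look and compute and a tool call to move; the robot and the scene stay as the last step left them, time stands still between calls to the robot, and variables do not carry over. Pictures are saved under pics/ and viewed, at most 10 in all, crops included, and the job is handed in when it is done.

Besides the shell and the picture viewer there is one more tool, called after "Call:" as name([rows], argument=value, ...), one row to a line, values as JSON. move_arm: Moves the arm, as the interface text tells. Scaled input: -1 to 1 covers 0.5 m each way for a shift and 360 degrees each way for a turn. Its arguments: {"type":"object","properties":{"plan":{"type":"array","items":{"type":"array","items":{"type":"array","items":{"type":"number","minimum":-1,"maximum":1}}}}},"required":["plan"]}

```bash
mkdir -p pics; ls
python3 - <<'E'
from rig import r
import cv2,numpy as np
for n in("scene","top"):
    c=r.read_camera(n); cv2.imwrite(f"pics/{n}0.png",cv2.resize(c["frame"][:,:,::-1],(800,600),interpolation=cv2.INTER_CUBIC))
    print(n,c["fx"],c["fy"],c["cx"],c["cy"],np.round(c["eye"],4).tolist(),np.round(c["orientation"],4).tolist())
s=r.read_state();print(s)
E
```

```text
pics
scene 527.8490688433966 527.8490688433966 276.92773270301194 201.67953784674714 [1.1938, 0.8197, 0.7085] [[-0.6819, 0.4056, -0.6087], [0.7314, 0.3728, -0.571], [-0.0046, -0.8346, -0.5509]]
top 469.3584341819326 469.3584341819326 281.68712709494406 205.01833286282115 [0.439, 0.1915, 1.2558] [[-0.0072, -0.9959, 0.0904], [-0.9999, 0.0063, -0.0107], [0.0101, -0.0905, -0.9958]]
{'time_s': 0.1, 'q': array([ 9.74726942e-01,  2.91260755e-01, -1.54009585e-01,  1.12672588e+00,
       -1.96035927e-05,  1.43152866e+00]), 'dq': array([-0.00100056, -0.00131396,  0.00317043, -0.00194792,  0.0005781 ,
        0.00241853]), 'joint_efforts': array([ 1.03184251e-03, -5.37976599e+01,  3.31920505e+01,  9.23088955e-03,
       -2.65367426e-04,  7.49181504e-05]), 'position': array([0.2313354 , 0.47085455, 0.23078602]), 'tcp_rot': array([[-8.97467743e-01,  4.41079606e-01, -6.57389087e-04],
       [ 4.41080071e-01,  8.97467193e-01, -1.00397401e-03],
       [ 1.47152678e-04, -1.19099551e-03, -9.99999280e-01]]), 'force': array([-0.05309943,  0.55616087,  0.13018761]), 'moment': array([ 0.00942176,  0.05030193, -0.02541292]), 'grasp_force': 0.0, 'grip_width': 1.0021726279411054}
```

View pics/scene0.png

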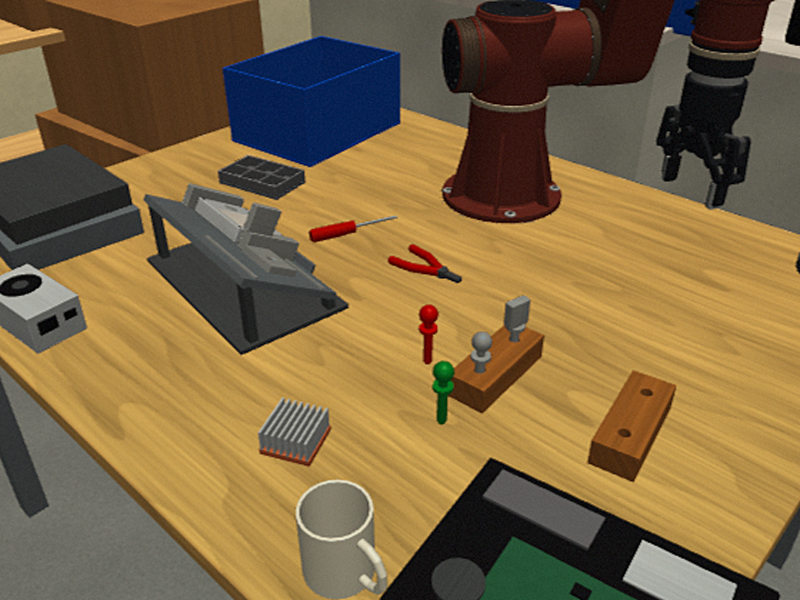

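View pics/top0.png

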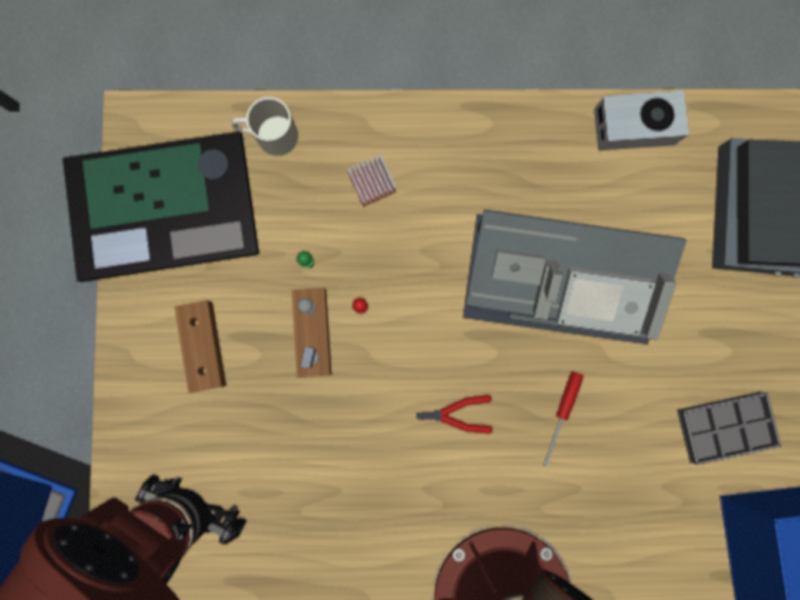

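The scene view shows the stand at about (245,250), the block with both pins at (497,350), and an empty look-alike block at (632,425). The top view shows the same three at (575,275), (311,332) and (200,345). The base is at about (505,590), so the block holding the pins is the nearer one. The flat-tab pin is at top (310,356) and the grey knob pin at (305,305). The red and green knobs are look-alikes. I'll confirm this in enlarged crops.

```bash
cat > h.py <<'E'
import cv2,numpy as np
def crop(frame,x0,y0,w,h,s):
    im=cv2.resize(np.ascontiguousarray(frame[y0:y0+h,x0:x0+w,::-1]),None,fx=s,fy=s,interpolation=cv2.INTER_CUBIC)
    for k in range(0,w):
        if (x0+k)%10==0:
            cv2.line(im,(k*s,0),(k*s,6),(0,255,255),1); cv2.putText(im,str(x0+k),(k*s,18),0,.35,(0,255,255),1)
    for k in range(0,h):
        if (y0+k)%10==0:
            cv2.line(im,(0,k*s),(6,k*s),(0,255,255),1); cv2.putText(im,str(y0+k),(8,k*s+4),0,.35,(0,255,255),1)
    return im
def project(c,P):
    p=(np.atleast_2d(P)-c["eye"])@np.array(c["orientation"])
    return np.c_[c["fx"]*p[:,0]/p[:,2]+c["cx"],c["fy"]*p[:,1]/p[:,2]+c["cy"]]
E
python3 - <<'E'
from rig import r
from h import *
s=r.read_camera("scene")["frame"];t=r.read_camera("top")["frame"]
cv2.imwrite("pics/a.png",crop(s,95,122,155,115,5))
cv2.imwrite("pics/b.png",crop(t,322,142,160,100,5))
a=crop(s,310,200,80,90,5);b=crop(t,195,195,75,75,5)
m=np.zeros((450,780,3),np.uint8);m[:450,:400]=a;m[:375,402:777]=b
cv2.imwrite("pics/c.png",m)
E
```

```text
(no output)
```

View pics/a.png

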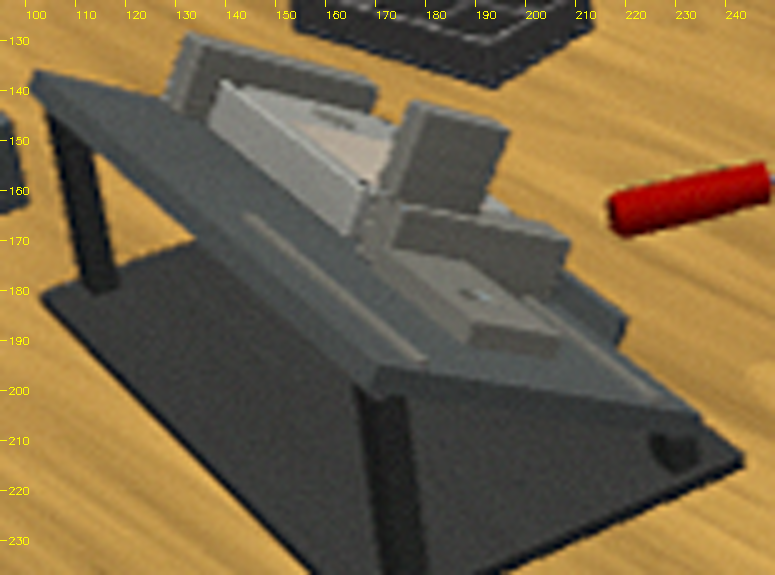

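View pics/b.png

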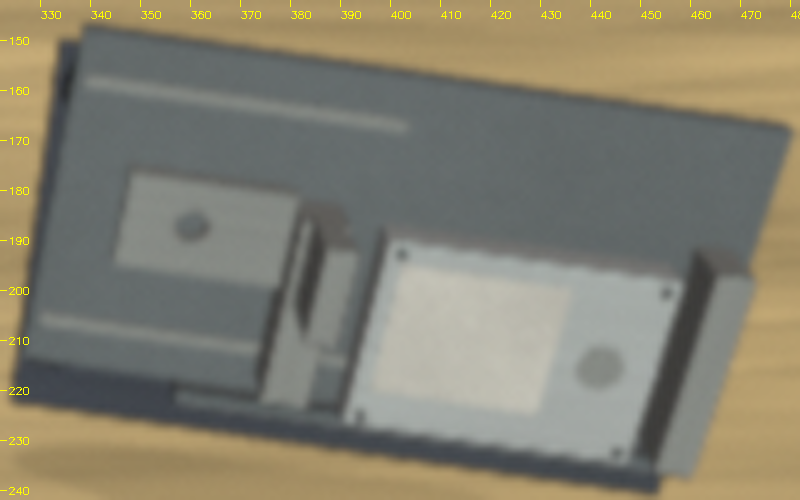

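View pics/c.png

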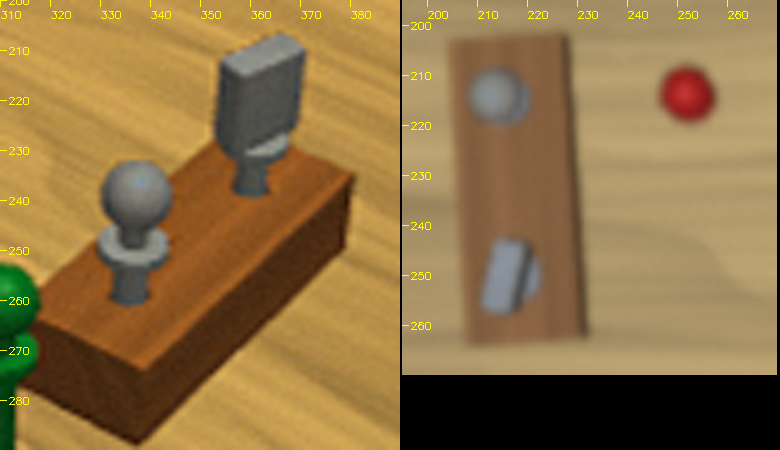

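The crops confirm the block: the flat-tab pin's handle top is at scene (363,211) and top (215,250), and the knob pin is at (336,238). The jaw is open, with its tongue hole at top (360,187) and scene (191,181). Next I'll fit poses to these points.

```bash
cat >> h.py <<'E'
def Rz(a): return np.array([[np.cos(a),-np.sin(a),0],[np.sin(a),np.cos(a),0],[0,0,1]])
c30,s30=np.cos(np.pi/6),.5
TILT=np.array([[c30,0,-s30],[0,1,0],[s30,0,c30]])
def bedR(yaw): return Rz(yaw)@TILT
E
cat > fit.py <<'E'
from rig import r
from h import *
from scipy.optimize import least_squares
C={n:r.read_camera(n) for n in("scene","top")}
# bed-frame pts; flag 1 = jaw-relative (y += s+0.039 : tab y)
B=[("scene",(.09,.175,0),0,(170,195.5)),("scene",(.09,-.175,0),0,(102,136)),("scene",(-.09,.175,0),0,(235,205)),
("top",(.09,.175,0),0,(338.5,147)),("top",(.09,-.175,0),0,(480,167)),
("top",(.025,.096,.014),1,(348,176)),("top",(-.025,.096,.014),1,(345,195)),("top",(0,.061,.014),1,(360,187.2)),
("scene",(.025,.096,.014),1,(189.5,186.5)),("scene",(-.025,.096,.014),1,(207,189)),("scene",(0,.061,.014),1,(191.5,181)),
("scene",(-.05,.012,.034),1,(210.5,170)),("top",(-.05,.012,.034),1,(374,222)),
("top",(.055,-.14,.04),0,(472.5,198)),("top",(-.055,-.14,.04),0,(460,237))]
def res(p):
    R=bedR(p[3]);o=[]
    for n,P,f,uv in B:
        P=np.array(P)+(0,f*(p[4]+.039),0)
        o.append(project(C[n],p[:3]+R@P)[0]-(np.array(uv)-.4))
    return np.array(o)
f=least_squares(lambda p:res(p).ravel(),[.55,-.1,.1,0.,.02],loss="soft_l1",f_scale=1.)
print("bed",np.round(f.x,4),"yaw deg",np.degrees(f.x[3]))
for b,e in zip(B,res(f.x)):print(b[0],b[1],np.round(e,1))
# block
K=[("top",(-1,1),(204.5,203)),("top",(1,1),(0,0))]
top=[(204.5,203),(227.5,201.5),(231.5,262.5),(208,264)]
sc=[(353,228),(380,235),(337,274),None]
# pins triangulate
def tri(us,ut):
    A=[];b=[]
    M=np.zeros((3,3));v=np.zeros(3)
    for n,u in(("scene",us),("top",ut)):
        c=C[n];d=np.array(c["orientation"])@[(u[0]-.4-c["cx"])/c["fx"],(u[1]-.4-c["cy"])/c["fy"],1];d/=np.linalg.norm(d)
        P=np.eye(3)-np.outer(d,d);M+=P;v+=P@c["eye"]
    return np.linalg.solve(M,v)
print("handle top",tri((362.5,210.5),(215.3,249.8)))
print("knob",tri((336.3,238.7),(214,214.3)))
print("tonguehole",tri((191.5,181),(360,187.2)))
for z,u in((.04,top),):
    c=C["top"]
    Q=[]
    for q in u:
        d=np.array(c["orientation"])@[(q[0]-.4-c["cx"])/c["fx"],(q[1]-.4-c["cy"])/c["fy"],1]
        Q.append(c["eye"]+d*(z-c["eye"][2])/d[2])
    Q=np.array(Q);print(np.round(Q,4));ctr=Q.mean(0);ax=(Q[0]+Q[1]-Q[2]-Q[3])[:2];ax/=np.hypot(*ax)
    print("block",ctr,ax,"holes",ctr[:2]+.045*ax,ctr[:2]-.045*ax)
E
python3 fit.py
```

```text
bed [ 0.5759 -0.1229  0.0828 -0.1623  0.0077] yaw deg -9.299587922917908
scene (0.09, 0.175, 0) [-0.3 -0.8]
scene (0.09, -0.175, 0) [ 0.5 -1.1]
scene (-0.09, 0.175, 0) [0.2 0.2]
top (0.09, 0.175, 0) [1.3 1.1]
top (0.09, -0.175, 0) [1.6 3.2]
top (0.025, 0.096, 0.014) [-0.   0.7]
top (-0.025, 0.096, 0.014) [-0.9  0.1]
top (0, 0.061, 0.014) [-0.1  1. ]
scene (0.025, 0.096, 0.014) [0.3 0.1]
scene (-0.025, 0.096, 0.014) [0.8 0.8]
scene (0, 0.061, 0.014) [-0.5  0.8]
scene (-0.05, 0.012, 0.034) [-10.   -1.1]
top (-0.05, 0.012, 0.034) [ 1.7 -9.5]
top (0.055, -0.14, 0.04) [ -4.7 -10.7]
top (-0.055, -0.14, 0.04) [-5.6 -9.4]
handle top [0.43548042 0.34302445 0.10668501]
knob [0.52429471 0.34814781 0.08783513]
tonguehole [ 0.58732674 -0.01424514  0.09805014]
[[0.5569 0.38   0.04  ]
 [0.5605 0.3203 0.04  ]
 [0.4029 0.3095 0.04  ]
 [0.3995 0.3698 0.04  ]]
block [0.47995289 0.34487954 0.04      ] [0.99779338 0.06639561] holes [0.52485359 0.34786734] [0.43505218 0.34189174]
```

```bash
python3 - <<'E'
s=open('fit.py').read()
a=s.index("B=[");b=s.index("def res")
s=s[:a]+'''B=[("scene",(.09,.175,0),0,(170,195.5)),("scene",(.09,-.175,0),0,(102,136)),("scene",(-.09,.175,0),0,(235,205)),
("top",(.09,.175,0),0,(338.5,147)),("top",(.09,-.175,0),0,(480,167)),
("top",(.025,.096,.014),1,(348,176)),("top",(-.025,.096,.014),1,(345,195)),("top",(0,.061,.014),1,(360,187.2)),
("scene",(.025,.096,.014),1,(189.5,186.5)),("scene",(-.025,.096,.014),1,(207,189)),("scene",(0,.061,.014),1,(191.5,181)),
("scene",(-.05,.012,.034),3,(209,169.6)),("scene",(.05,.012,.034),3,(175,163)),("top",(-.05,.012,.034),3,(374,222)),("top",(-.05,-.012,.034),3,(383.6,224)),
("top",(.055,-.14,.04),2,(472.5,198)),("top",(-.055,-.14,.04),2,(460,237)),
("scene",(-.025,.008,.08),1,(196.6,148)),("top",(.025,-.008,.08),1,(393.4,191.5)),("top",(-.025,-.008,.08),1,(390,212)),("top",(-.025,.008,.08),1,(383.6,209.6))]
'''+s[b:]
s=s.replace("P=np.array(P)+(0,f*(p[4]+.039),0)","P=np.array(P)+(p[5]*(f>1),(f%2)*(p[4]+.039),0)").replace("0.,.02]","0.,.02,-.03]")
s+='''
R=bedR(f.x[3])
im=C["top"]["frame"].copy();im2=C["scene"]["frame"].copy()
for I,n in((im,"top"),(im2,"scene")):
    I[:]=I
m=np.zeros((600,800,3),np.uint8)
k1=crop(im2,95,122,155,90,5)[:300*2];k2=crop(im,322,142,160,100,5)
for k,n,x0,y0 in((k1,"scene",95,122),(k2,"top",322,142)):
  def box(lo,hi,col):
    P=np.array([[(lo,hi)[i][0],(lo,hi)[j][1],(lo,hi)[l][2]] for i in(0,1) for j in(0,1) for l in(0,1)])
    q=(project(C[n],f.x[:3]+P@R.T)-(x0,y0)+.5)*5
    for a in range(8):
      for b in range(a):
        if bin(a^b).count("1")==1: cv2.line(k,tuple(q[a].astype(int).tolist()),tuple(q[b].astype(int).tolist()),col,1,cv2.LINE_AA)
  y=f.x[4]+.039;xb=f.x[5]
  box((-.09,-.175,0),(.09,.175,0),(255,255,0));box((-.025,y+.012,.002),(.025,y+.096,.014),(0,0,255))
  box((-.025,y-.008,.034),(.025,y+.008,.08),(0,255,0));box((xb-.05,y-.012,0),(xb+.05,y+.012,.034),(255,0,255))
  box((xb-.055,-.14,0),(xb+.055,-.12,.04),(0,255,255))
k1=cv2.resize(k1,None,fx=.64,fy=.64);k2=cv2.resize(k2,None,fx=.62,fy=.62)
m[:k1.shape[0],:k1.shape[1]]=k1;m[290:290+k2.shape[0],:k2.shape[1]]=k2
cv2.imwrite("pics/ov.png",m)
'''
open('fit.py','w').write(s)
E
python3 fit.py
```

```text
bed [ 0.5795 -0.1221  0.0843 -0.1461  0.0056 -0.0308] yaw deg -8.373488675998473
scene (0.09, 0.175, 0) [-0.  -0.7]
scene (0.09, -0.175, 0) [-1.6 -0.6]
scene (-0.09, 0.175, 0) [ 0.  -0.3]
top (0.09, 0.175, 0) [0.4 0.6]
top (0.09, -0.175, 0) [1.1 0.5]
top (0.025, 0.096, 0.014) [0.3 0.3]
top (-0.025, 0.096, 0.014) [-0.3 -0.4]
top (0, 0.061, 0.014) [0.4 0.3]
scene (0.025, 0.096, 0.014) [-0.3 -0.4]
scene (-0.025, 0.096, 0.014) [0.1 0.2]
scene (0, 0.061, 0.014) [-1.4  0.3]
scene (-0.05, 0.012, 0.034) [0.3 0.8]
scene (0.05, 0.012, 0.034) [0.2 0.4]
top (-0.05, 0.012, 0.034) [0.1 0.5]
top (-0.05, -0.012, 0.034) [-0.1 -0.2]
top (0.055, -0.14, 0.04) [-8.6 -1.5]
top (-0.055, -0.14, 0.04) [-8.7 -0.9]
scene (-0.025, 0.008, 0.08) [ 0.3 -0.2]
top (0.025, -0.008, 0.08) [0.8 1. ]
top (-0.025, -0.008, 0.08) [-0.5 -0.4]
top (-0.025, 0.008, 0.08) [-0.7  1. ]
handle top [0.43548042 0.34302445 0.10668501]
knob [0.52429471 0.34814781 0.08783513]
tonguehole [ 0.58732674 -0.01424514  0.09805014]
[[0.5569 0.38   0.04  ]
 [0.5605 0.3203 0.04  ]
 [0.4029 0.3095 0.04  ]
 [0.3995 0.3698 0.04  ]]
block [0.47995289 0.34487954 0.04      ] [0.99779338 0.06639561] holes [0.52485359 0.34786734] [0.43505218 0.34189174]
```

View pics/ov.png

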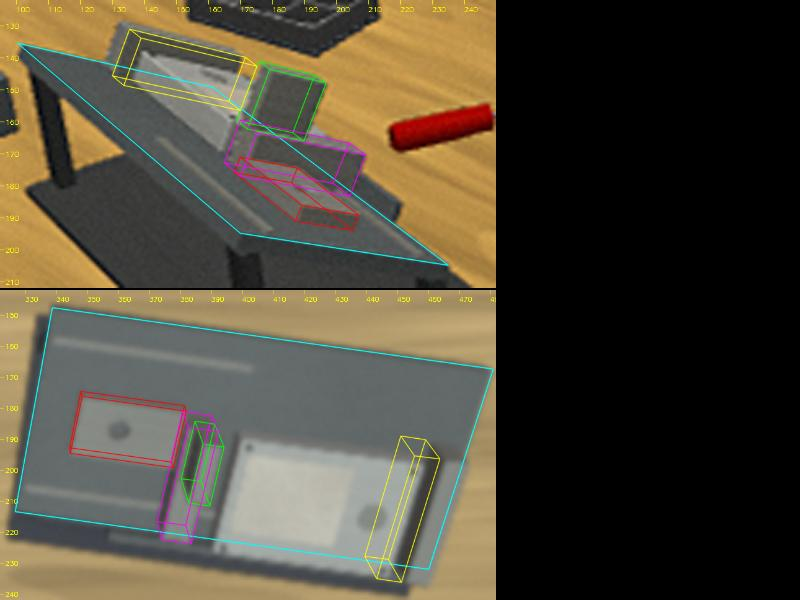

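The overlay fits the bed, tongue, block and tab. The fixed jaw sits about 20 mm further along -y than my frame puts it, so the jaw's real opening is about 25 mm. I'll free that offset and plan the first move.

```bash
sed -i 's/P=np.array(P)+(p\[5\]\*(f>1),(f%2)\*(p\[4\]+.039),0)/P=np.array(P)+(p[5]*(f>1),(f%2)*(p[4]+.039)+p[6]*(f==2),0)/; s/,-.03\],loss/,-.03,-.02],loss/' fit.py
cat >> h.py <<'E'
from scipy.spatial.transform import Rotation as Ro
def delta(s,pos,R):
    """total shift in current tool axes (norm), turn rotvec (norm), and in target axes"""
    R0=Ro.from_matrix(s["tcp_rot"]);d=np.array(pos)-s["position"]
    rv=(R0.inv()*Ro.from_matrix(R)).as_rotvec()
    print("turn total",np.round(rv/(2*np.pi),4),"deg",np.degrees(np.linalg.norm(rv)).round(1),
      "shift now-axes",np.round(R0.inv().apply(d)/.5,4),"target-axes",np.round(np.array(R).T@d/.5,4),"mm",np.linalg.norm(d)*1e3)
E
cat >> fit.py <<'E'
Rb=bedR(f.x[3]);T=np.c_[-Rb[:,0],Rb[:,1],-Rb[:,2]]
tab=f.x[:3]+Rb@[0,f.x[4]+.039,.060];hole=f.x[:3]+Rb@[0,f.x[4]+.1,.014]
print("off",f.x[6],"tab",tab,"hole",hole);print("T",T.tolist())
np.savez("bed.npz",p=f.x,T=T,Rb=Rb)
st=r.read_state();delta(st,tab+Rb@[0,0,-.014+.10],T)
E
python3 fit.py | grep -E "^bed|off|T |turn|fixed|-0.14"
```

```text
bed [ 0.58   -0.1198  0.0846 -0.1471  0.0035 -0.0306 -0.0237] yaw deg -8.42836157054158
top (0.055, -0.14, 0.04) [ 0.2 -0.4]
top (-0.055, -0.14, 0.04) [-0.2  0.2]
off -0.023686585969140507 tab [ 0.55655456 -0.07337627  0.13657758] hole [ 0.58824709 -0.01640625  0.09674041]
T [[-0.8566722430462643, 0.14657270320712137, 0.4945999501300412], [0.12693568447872397, 0.9891999002600824, -0.07328635160356069], [-0.5, 0.0, -0.8660254037844387]]
turn total [-0.0129 -0.0827 -0.0482] deg 34.8 shift now-axes [-0.9818 -0.7169  0.0405] target-axes [-0.6004 -0.982   0.3934] mm 608.187693069095
```

Call:
move_arm([
  [[0, 0, 0, -0.098, -0.072, 0.004, 1], [0, 0, 0, -0.098, -0.072, 0.004, 1], [0, 0, 0, -0.098, -0.072, 0.004, 1], [0, 0, 0, -0.098, -0.072, 0.004, 1], [0, 0, 0, -0.098, -0.072, 0.004, 1], [0, 0, 0, -0.098, -0.072, 0.004, 1], [0, 0, 0, -0.098, -0.072, 0.004, 1], [0, 0, 0, -0.098, -0.072, 0.004, 1], [0, 0, 0, -0.098, -0.072, 0.004, 1], [0, 0, 0, -0.098, -0.072, 0.004, 1]],
])

```text
time_s: 1.75
position: [0.5133, -0.0701, 0.2114]
tcp_rot: [[-0.897, 0.441, 0.001], [0.441, 0.897, -0.0], [-0.001, 0.0, -1.0]]
force: [0.6, 1.2, 0.9]
grip_width: 0.998
grasp_force: 0.0
```

Call:
move_arm([
  [[-0.0026, -0.0166, -0.0096, 0, 0, 0, 1], [-0.0026, -0.0166, -0.0096, 0, 0, 0, 1], [-0.0026, -0.0166, -0.0096, 0, 0, 0, 1], [-0.0026, -0.0166, -0.0096, 0, 0, 0, 1], [-0.0026, -0.0166, -0.0096, 0, 0, 0, 1], [0, 0, 0, 0, 0, 0, 1], [0, 0, 0, 0, 0, 0, 1]],
])

```text
time_s: 2.62
position: [0.5135, -0.0685, 0.2123]
tcp_rot: [[-0.855, 0.149, 0.496], [0.129, 0.989, -0.074], [-0.502, 0.001, -0.865]]
force: [1.0, 0.6, 1.2]
grip_width: 1.003
grasp_force: 0.0
```

```bash
cat > go.py <<'E'
import sys
from rig import r
from h import *
# usage: go.py y_off z_off (bed axes, from tab point) : target TCP
b=np.load("bed.npz");p=b["p"];Rb=b["Rb"];T=b["T"]
st=r.read_state()
y,z=map(float,sys.argv[1:3])
delta(st,p[:3]+Rb@[0,p[4]+.039+y,.06+z],T)
print("t",st["time_s"],"bed pos",np.round(Rb.T@(st["position"]-p[:3]),4),"F bed",np.round(Rb.T@st["force"],1),"w",st["grip_width"],st["grasp_force"])
E
python3 go.py 0 -.014
```

```text
turn total [-0.0001  0.0003 -0.0004] deg 0.2 shift now-axes [0.001  0.0031 0.2024] target-axes [0.0006 0.003  0.2024] mm 101.22507538571459
t 2.625 bed pos [0.0003 0.041  0.1472] F bed [1.4 0.7 0.6] w 1.0025032593896663 0.0
```

Call:
move_arm([
  [[0, 0, 0, 0, 0.001, 0.05, 1], [0, 0, 0, 0, 0.001, 0.05, 1], [0, 0, 0, 0, 0.001, 0.04, 1], [0, 0, 0, 0, 0, 0.04, 1], [0, 0, 0, 0, 0, 0.02, 1], [0, 0, 0, 0, 0, 0, 1]],
])

```text
time_s: 3.38
position: [0.5629, -0.074, 0.1244]
tcp_rot: [[-0.856, 0.148, 0.495], [0.128, 0.989, -0.073], [-0.501, 0.001, -0.866]]
force: [-0.6, -0.9, -0.0]
grip_width: 0.999
grasp_force: 0.0
```

Call:
move_arm([
  [[0, 0, 0, 0, 0, 0, 0.5], [0, 0, 0, 0, 0, 0, 0.3], [0, 0, 0, 0, 0, 0, 0], [0, 0, 0, 0, 0, 0, 0], [0, 0, 0, 0, 0, 0, 0], [0, 0, 0, 0, 0, 0, 0], [0, 0, 0, 0, 0, 0, 0], [0, 0, 0, 0, 0, 0, 0]],
])

```text
time_s: 4.38
position: [0.5624, -0.0742, 0.1254]
tcp_rot: [[-0.855, 0.148, 0.497], [0.128, 0.989, -0.074], [-0.503, -0.0, -0.865]]
force: [-5.2, -0.8, 8.2]
grip_width: 0.178
grasp_force: 58.4
```

```bash
python3 go.py 0 -.014
```

```text
turn total [-0.0001  0.0005 -0.0002] deg 0.2 shift now-axes [-0.0009  0.      0.0027] target-axes [-0.0009  0.      0.0027] mm 1.4125357720699427
t 4.375 bed pos [-0.0005  0.0425  0.0473] F bed [-0.3 -1.6  9.6] w 0.17757049424615973 58.421496748924255
```

Call:
move_arm([
  [[0, 0, 0, 0, -0.008, 0, 0], [0, 0, 0, 0, -0.008, 0, 0], [0, 0, 0, 0, -0.008, 0, 0], [0, 0, 0, 0, -0.008, 0, 0], [0, 0, 0, 0, -0.008, 0, 0], [0, 0, 0, 0, 0, 0, 0]],
])

```text
time_s: 5.12
position: [0.5595, -0.0935, 0.1253]
tcp_rot: [[-0.855, 0.147, 0.497], [0.128, 0.989, -0.073], [-0.502, 0.001, -0.865]]
force: [-4.6, 3.1, 7.2]
grip_width: 0.178
grasp_force: 58.9
```

```bash
python3 go.py -.0 -.014
```

```text
turn total [ 0.0001  0.0005 -0.0002] deg 0.2 shift now-axes [-0.0011  0.0391  0.0027] target-axes [-0.0012  0.0391  0.0027] mm 19.58078228617228
t 5.125 bed pos [-0.0006  0.023   0.0473] F bed [-0.7  2.3  8.7] w 0.1775335338485865 58.86133074760437
```

Call:
move_arm([
  [[0, 0, 0, 0, -0.003, 0, 0], [0, 0, 0, 0, -0.003, 0, 0], [0, 0, 0, 0, -0.003, 0, 0], [0, 0, 0, 0, 0, 0, 0]],
])

```text
time_s: 5.62
position: [0.5589, -0.0977, 0.1254]
tcp_rot: [[-0.855, 0.147, 0.497], [0.128, 0.989, -0.073], [-0.503, 0.001, -0.865]]
force: [-5.4, 4.8, 8.4]
grip_width: 0.177
grasp_force: 58.9
```

Call:
move_arm([
  [[0, 0, 0, 0, -0.002, 0, 0], [0, 0, 0, 0, -0.002, 0, 0], [0, 0, 0, 0, 0, 0, 0]],
])

```text
time_s: 6.0
position: [0.5586, -0.0991, 0.1253]
tcp_rot: [[-0.855, 0.146, 0.497], [0.127, 0.989, -0.072], [-0.503, 0.002, -0.865]]
force: [-3.7, 7.0, 8.9]
grip_width: 0.177
grasp_force: 58.9
```

Call:
move_arm([
  [[0, 0, 0, 0, -0.002, 0, 0], [0, 0, 0, 0, -0.002, 0, 0], [0, 0, 0, 0, 0, 0, 0]],
])

```text
time_s: 6.38
position: [0.5583, -0.101, 0.1254]
tcp_rot: [[-0.855, 0.146, 0.498], [0.127, 0.989, -0.071], [-0.503, 0.002, -0.864]]
force: [-4.4, 7.8, 9.1]
grip_width: 0.183
grasp_force: 58.9
```

Call:
move_arm([
  [[0, 0, 0, 0, -0.002, 0, 0], [0, 0, 0, 0, 0, 0, 0]],
])

```text
time_s: 6.62
position: [0.5582, -0.102, 0.1253]
tcp_rot: [[-0.855, 0.146, 0.498], [0.127, 0.989, -0.071], [-0.503, 0.002, -0.865]]
force: [-4.5, 7.9, 8.9]
grip_width: 0.178
grasp_force: 58.9
```

Call:
move_arm([
  [[0, 0, 0, 0, -0.002, 0, 0], [0, 0, 0, 0, -0.002, 0, 0], [0, 0, 0, 0, 0, 0, 0]],
])

```text
time_s: 7.0
position: [0.5578, -0.104, 0.1253]
tcp_rot: [[-0.855, 0.146, 0.497], [0.127, 0.989, -0.071], [-0.503, 0.002, -0.865]]
force: [-4.3, 7.4, 8.9]
grip_width: 0.177
grasp_force: 58.9
```

Call:
move_arm([
  [[0, 0, 0, 0, -0.002, 0, 0], [0, 0, 0, 0, -0.002, 0, 0], [0, 0, 0, 0, 0, 0, 0]],
])

```text
time_s: 7.38
position: [0.5576, -0.1056, 0.1253]
tcp_rot: [[-0.855, 0.145, 0.498], [0.127, 0.989, -0.071], [-0.503, 0.003, -0.864]]
force: [-4.9, 8.2, 10.0]
grip_width: 0.176
grasp_force: 59.0
```

Call:
move_arm([
  [[0, 0, 0, 0, -0.002, 0, 0], [0, 0, 0, 0, 0, 0, 0]],
])

```text
time_s: 7.62
position: [0.5576, -0.1057, 0.1253]
tcp_rot: [[-0.855, 0.144, 0.498], [0.127, 0.99, -0.069], [-0.503, 0.004, -0.864]]
force: [-3.8, 14.1, 10.0]
grip_width: 0.178
grasp_force: 59.0
```

```bash
python3 go.py -.0 -.014
python3 - <<'E'
from rig import r
from h import *
s=r.read_camera("scene")["frame"];t=r.read_camera("top")["frame"]
m=np.zeros((600,780,3),np.uint8)
a=crop(s,120,120,110,75,4);b=crop(t,325,160,155,75,4)
m[:300,:440]=a;m[300:,:620]=b
cv2.imwrite("pics/d.png",m)
E
```

```text
turn total [0.0008 0.0005 0.    ] deg 0.3 shift now-axes [-0.0013  0.0636  0.0031] target-axes [-0.0013  0.0636  0.0028] mm 31.838224699872796
t 7.625 bed pos [-0.0006  0.0107  0.0474] F bed [-0.1 13.4 11.6] w 0.17764584244296872 59.04351890087128
```

View pics/d.png

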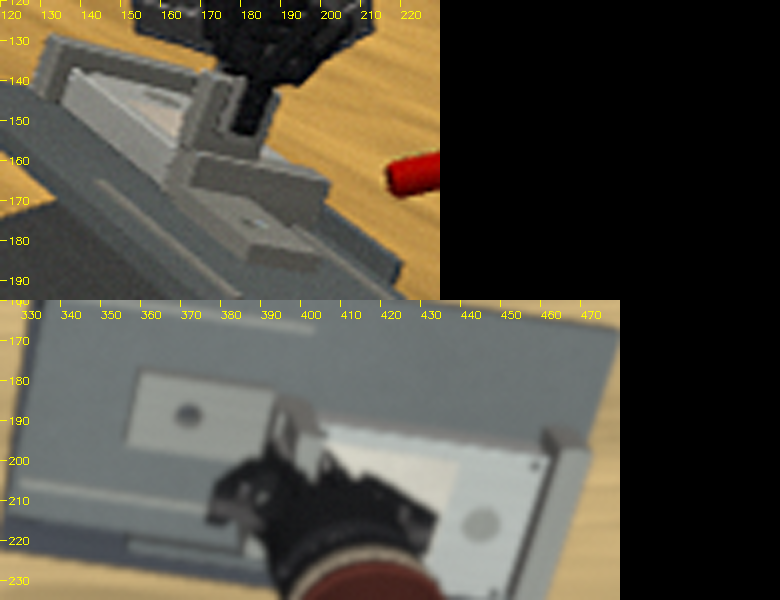

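The jaw and drive have stalled: force rose to 14 N with no further motion, and the picture shows the drive closed up to the fixed jaw at top (458,200). I'll press harder.

Call:
move_arm([
  [[0, 0, 0, 0, -0.003, 0, 0], [0, 0, 0, 0, 0, 0, 0]],
])

```text
time_s: 7.98
position: [0.5576, -0.1057, 0.1253]
tcp_rot: [[-0.855, 0.142, 0.499], [0.126, 0.99, -0.066], [-0.503, 0.007, -0.864]]
force: [-1.3, 21.7, 10.9]
grip_width: 0.178
grasp_force: 59.3
```

Call:
move_arm([
  [[0, 0, 0, 0, -0.003, 0, 0], [0, 0, 0, 0, 0, 0, 0]],
])

```text
time_s: 8.22
position: [0.5576, -0.1058, 0.1254]
tcp_rot: [[-0.855, 0.139, 0.499], [0.125, 0.99, -0.063], [-0.503, 0.009, -0.864]]
force: [-0.9, 27.3, 12.0]
grip_width: 0.177
grasp_force: 60.2
```

Call:
move_arm([
  [[0, 0, 0, 0, -0.004, 0, 0], [0, 0, 0, 0, 0, 0, 0], [0, 0, 0, 0, 0, 0, 0], [0, 0, 0, 0, 0, 0, 0], [0, 0, 0, 0, 0, 0, 0], [0, 0, 0, 0, 0, 0, 0], [0, 0, 0, 0, 0, 0, 0], [0, 0, 0, 0, 0, 0, 0], [0, 0, 0, 0, 0, 0, 0], [0, 0, 0, 0, 0, 0, 0]],
])

```text
time_s: 9.48
position: [0.5575, -0.1058, 0.1254]
tcp_rot: [[-0.855, 0.136, 0.5], [0.124, 0.991, -0.059], [-0.504, 0.012, -0.864]]
force: [2.1, 37.5, 13.3]
grip_width: 0.178
grasp_force: 63.2
```

Call:
move_arm([
  [[0, 0, 0, 0, 0, 0, 0], [0, 0, 0, 0, 0, 0, 0], [0, 0, 0, 0, 0, 0, 0], [0, 0, 0, 0, 0, 0, 0]],
])

```text
time_s: 9.98
position: [0.5576, -0.1058, 0.1254]
tcp_rot: [[-0.855, 0.136, 0.5], [0.124, 0.991, -0.059], [-0.504, 0.012, -0.864]]
force: [2.1, 37.8, 13.0]
grip_width: 0.176
grasp_force: 63.2
```

Call:
move_arm([
  [[0, 0, 0, 0, 0.004, 0, 0], [0, 0, 0, 0, 0.004, 0, 0], [0, 0, 0, 0, 0, 0, 0]],
])

```text
time_s: 10.35
position: [0.5576, -0.1057, 0.1254]
tcp_rot: [[-0.855, 0.142, 0.498], [0.126, 0.99, -0.067], [-0.503, 0.005, -0.864]]
force: [-3.4, 19.2, 10.8]
grip_width: 0.182
grasp_force: 59.4
```

Call:
move_arm([
  [[0, 0, 0, 0, 0, 0, 0.6], [0, 0, 0, 0, 0, 0, 0.6], [0, 0, 0, 0, 0, 0, 0.6], [0, 0, 0, 0, 0, 0, 0.6]],
])

```text
time_s: 10.85
position: [0.5571, -0.1093, 0.1248]
tcp_rot: [[-0.855, 0.148, 0.496], [0.128, 0.989, -0.074], [-0.502, 0.0, -0.865]]
force: [-0.4, -0.1, -0.0]
grip_width: 0.599
grasp_force: 0.0
```

```bash
python3 go.py -.0 .1
python3 - <<'E'
from rig import r
from h import *
st=r.read_state()
# pin: tool vertical, y along thin axis of handle
y=np.array([.23,.973,0]);y/=np.linalg.norm(y);z=np.array([0,0,-1.]);R=np.c_[np.cross(y,z),y,z];print(R)
for h in (.24,):delta(st,[.4352,.3424,h],R)
print(st["q"])
E
```

```text
turn total [-0.      0.0003 -0.0002] deg 0.1 shift now-axes [-0.0021  0.0708 -0.2263] target-axes [-0.0017  0.0708 -0.2263] mm 118.55929061820645
t 10.85 bed pos [-0.0009  0.0071  0.0469] F bed [-0.3 -0.2  0.2] w 0.598785651933856 0.0
[[-0.97318054  0.23004268  0.        ]
 [ 0.23004268  0.97318054  0.        ]
 [ 0.          0.         -1.        ]]
turn total [0.0036 0.0836 0.013 ] deg 30.5 shift now-axes [ 0.2086  0.8575 -0.3871] target-axes [ 0.4451  0.823  -0.2305] mm 481.8124136043484
[-0.3929474   0.16041548 -0.83971374  0.05804536  0.12219893 -0.21240736]
```

Call:
move_arm([
  [[0, 0, 0, 0, 0.001, -0.08, 0.6], [0, 0, 0, 0, 0.001, -0.08, 0.6], [0, 0, 0, 0, 0.001, -0.08, 1], [0, 0, 0, 0.026, 0.107, -0.018, 1], [0, 0, 0, 0.026, 0.107, -0.018, 1], [0, 0, 0, 0.026, 0.107, -0.018, 1], [0, 0, 0, 0.026, 0.107, -0.018, 1], [0, 0, 0, 0.026, 0.107, -0.018, 1], [0, 0, 0, 0.026, 0.107, -0.018, 1], [0, 0, 0, 0.026, 0.107, -0.018, 1]],
])

```text
time_s: 12.1
position: [0.4434, 0.2899, 0.2379]
tcp_rot: [[-0.855, 0.147, 0.497], [0.128, 0.989, -0.073], [-0.503, 0.001, -0.864]]
force: [1.7, -0.4, 0.5]
grip_width: 1.002
grasp_force: 0.0
```

Call:
move_arm([
  [[0, 0, 0, 0.026, 0.107, -0.018, 1], [0.0009, 0.0209, 0.0033, 0, 0, 0, 1], [0.0009, 0.0209, 0.0033, 0, 0, 0, 1], [0.0009, 0.0209, 0.0033, 0, 0, 0, 1], [0.0009, 0.0209, 0.0033, 0, 0, 0, 1], [0, 0, 0, 0, 0, 0, 1]],
])

```text
time_s: 12.85
position: [0.4381, 0.3425, 0.238]
tcp_rot: [[-0.972, 0.233, -0.001], [0.233, 0.972, -0.0], [0.0, -0.0, -1.0]]
force: [0.8, 1.6, -0.1]
grip_width: 1.002
grasp_force: 0.0
```

```bash
cat > pin.py <<'E'
from rig import r
from h import *
import sys
st=r.read_state()
y=np.array([.23,.973,0]);y/=np.linalg.norm(y);z=np.array([0,0,-1.]);R=np.c_[np.cross(y,z),y,z]
delta(st,[.4353,.3422,float(sys.argv[1])],R);print(st["position"],st["time_s"])
E
python3 pin.py .072
python3 - <<'E'
from rig import r
from h import *
from scipy.optimize import least_squares
s=r.read_camera("scene");t=r.read_camera("top")
np.savez("after.npz",s=s["frame"],t=t["frame"])
# overlay of pin handle at assumed pose + stand crop with model
m=np.zeros((600,800,3),np.uint8)
k=crop(s["frame"],335,195,55,60,7);
y=np.array([.23,.973,0]);x=np.array([-.973,.23,0]);o=np.array([.4353,.3422,0])
P=np.array([o+a*x*.018+b*y*.008+[0,0,h] for a in(-1,1) for b in(-1,1) for h in(.066,.108)])
q=((project(s,P)-(335,195)+.5)*7).astype(int).tolist()
for a in range(8):
  for b in range(a):
    if bin(a^b).count("1")==1: cv2.line(k,tuple(q[a]),tuple(q[b]),(0,255,0),1,cv2.LINE_AA)
m[:k.shape[0],:k.shape[1]]=k
k=crop(t["frame"],340,170,55,40,7);m[:k.shape[0],390:390+k.shape[1]]=k
k=crop(s["frame"],160,160,55,40,7);m[300:300+k.shape[0],390:390+k.shape[1]]=k
cv2.imwrite("pics/e.png",m)
E
```

```text
turn total [-0.0001 -0.0001 -0.0006] deg 0.2 shift now-axes [ 0.0051 -0.0018  0.332 ] target-axes [ 0.0052 -0.0019  0.332 ] mm 166.0343099523491
[0.43807233 0.34252459 0.23801085] 12.85
```

View pics/e.png

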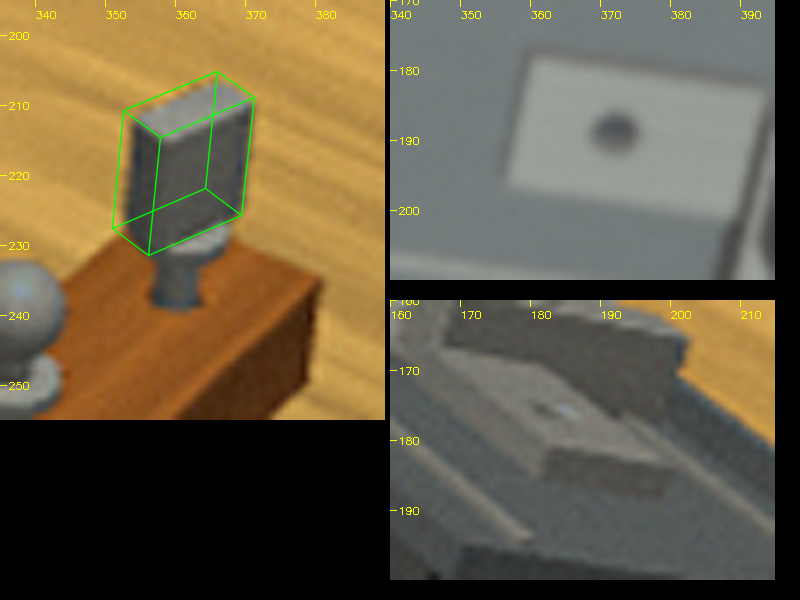

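The handle overlay is within about 1 px. The clamped tongue hole is now at top (371.5,189) and scene (183.5,175.5). I'll descend on the pin.

Call:
move_arm([
  [[0, 0, 0, 0.005, -0.002, 0.06, 1], [0, 0, 0, 0, 0, 0.08, 1], [0, 0, 0, 0, 0, 0.08, 1], [0, 0, 0, 0, 0, 0.06, 1], [0, 0, 0, 0, 0, 0.04, 1], [0, 0, 0, 0, 0, 0.012, 1], [0, 0, 0, 0, 0, 0, 1]],
])

```text
time_s: 13.82
position: [0.4331, 0.3431, 0.0734]
tcp_rot: [[-0.973, 0.23, 0.001], [0.23, 0.973, 0.0], [-0.001, 0.0, -1.0]]
force: [0.0, 0.3, 0.0]
grip_width: 1.0
grasp_force: 0.0
```

Call:
move_arm([
  [[0, 0, 0, 0, 0, 0, 0.5], [0, 0, 0, 0, 0, 0, 0.3], [0, 0, 0, 0, 0, 0, 0], [0, 0, 0, 0, 0, 0, 0], [0, 0, 0, 0, 0, 0, 0], [0, 0, 0, 0, 0, 0, 0], [0, 0, 0, 0, 0, 0, 0], [0, 0, 0, 0, 0, 0, 0]],
])

```text
time_s: 14.82
position: [0.4336, 0.3425, 0.0731]
tcp_rot: [[-0.973, 0.231, 0.0], [0.231, 0.973, -0.0], [-0.0, -0.0, -1.0]]
force: [0.3, -2.6, 5.1]
grip_width: 0.178
grasp_force: 58.4
```

```bash
python3 pin.py .072
python3 - <<'E'
from rig import r
print(r.read_state())
E
```

```text
turn total [-0.0001  0.0001 -0.0001] deg 0.1 shift now-axes [-0.0035  0.0002  0.0022] target-axes [-0.0035  0.0002  0.0022] mm 2.066245111761349
[0.43357912 0.3424987  0.07310395] 14.825
{'time_s': 14.825, 'q': array([ 5.36586529e-01,  4.79617449e-01, -3.16566852e-01,  7.74514727e-01,
       -5.69252811e-04,  7.69635943e-01]), 'dq': array([ 7.34558475e-04,  9.10404318e-05, -7.45226708e-05,  3.75278997e-04,
       -6.83751970e-04,  9.34612831e-04]), 'joint_efforts': array([ 7.98692275e-01, -5.83395624e+01,  2.75627714e+01, -1.07622810e+00,
        6.72375206e-01, -3.66298467e-03]), 'position': array([0.43357912, 0.3424987 , 0.07310395]), 'tcp_rot': array([[-9.72966577e-01,  2.30945662e-01,  3.74629100e-04],
       [ 2.30945496e-01,  9.72966590e-01, -4.39509700e-04],
       [-4.66004456e-04, -3.41109346e-04, -9.99999833e-01]]), 'force': array([ 0.28110857, -2.62118513,  5.13907094]), 'moment': array([-0.75074658,  0.24606239, -0.03646443]), 'grasp_force': 58.41478407382965, 'grip_width': 0.1782040146872847}
```

Call:
move_arm([
  [[0, 0, 0, 0, 0, -0.02, 0], [0, 0, 0, 0, 0, -0.05, 0], [0, 0, 0, 0, 0, -0.08, 0], [0, 0, 0, 0, 0, -0.1, 0], [0, 0, 0, 0, 0, -0.1, 0], [0, 0, 0, 0, 0, -0.07, 0], [0, 0, 0, 0, 0, 0, 0]],
])

```text
time_s: 15.7
position: [0.4347, 0.3437, 0.286]
tcp_rot: [[-0.973, 0.231, 0.005], [0.231, 0.973, 0.003], [-0.004, 0.004, -1.0]]
force: [0.2, -0.2, -1.2]
grip_width: 0.173
grasp_force: 58.7
```

```bash
cat > hole.py <<'E'
from rig import r
from h import *
from scipy.optimize import least_squares
C={n:r.read_camera(n) for n in("scene","top")}
b=np.load("bed.npz");p=b["p"];Rb=b["Rb"];T=b["T"]
M=[("top",(0,0,0),(371.5,189)),("top",(.025,.035,0),(359,177.5)),("top",(-.025,.035,0),(355.5,196.5)),("scene",(0,0,0),(183.2,175.5)),("scene",(.025,.035,0),(182.6,181.4)),("scene",(-.025,.035,0),(201.4,183.6))]
def res(h): return np.array([project(C[n],h+Rb@np.array(P))[0]-(np.array(u)-.43) for n,P,u in M])
f=least_squares(lambda h:res(h).ravel(),[.58,-.05,.1])
print("hole",f.x,"in bed",Rb.T@(f.x-p[:3]));print(np.round(res(f.x),1))
# model prediction
print("pred from travel",p[:3]+Rb@[0,p[4]+.1-.032,.014])
np.save("hole.npy",f.x)
st=r.read_state()
H=f.x+Rb@[0.0016,0,.04+.0731] if 0 else f.x-T@[-.0016,0,0]+Rb@[0,0,.06+.0731]
delta(st,H,T);print(st["position"],st["grip_width"],st["force"])
E
python3 hole.py
```

```text
hole [ 0.5839147  -0.04336873  0.09761581] in bed [0.00014876 0.07620635 0.01492493]
[[-0.2 -0. ]
 [ 0.3  0.2]
 [-0.  -0.4]
 [ 0.7  0.5]
 [ 0.2 -0.8]
 [-0.7  0.3]]
pred from travel [ 0.58355677 -0.04806064  0.09674041]
turn total [-0.0035 -0.0833 -0.0133] deg 30.4 shift now-axes [-0.3358 -0.6937  0.1409] target-axes [-0.1678 -0.7199  0.2598] mm 391.7396554675219
[0.43335974 0.34279876 0.28264072] 0.1834361269180384 [-0.00944672 -0.46395728 -1.94117528]
```

Call:
move_arm([
  [[-0.0009, -0.0208, -0.0033, 0, 0, 0, 0], [-0.0009, -0.0208, -0.0033, 0, 0, 0, 0], [-0.0009, -0.0208, -0.0033, 0, 0, 0, 0], [-0.0009, -0.0208, -0.0033, 0, 0, 0, 0], [0, 0, 0, -0.03, -0.11, 0.03, 0], [0, 0, 0, -0.03, -0.11, 0.03, 0], [0, 0, 0, -0.03, -0.11, 0.03, 0], [0, 0, 0, -0.03, -0.11, 0.04, 0], [0, 0, 0, -0.02, -0.11, 0.04, 0], [0, 0, 0, -0.02, -0.11, 0.04, 0]],
])

```text
time_s: 17.05
position: [0.5042, -0.0031, 0.23]
tcp_rot: [[-0.857, 0.147, 0.493], [0.128, 0.989, -0.073], [-0.498, 0.001, -0.867]]
force: [1.8, 0.7, -0.9]
grip_width: 0.18
grasp_force: 58.8
```

Call:
move_arm([
  [[0, 0, 0, -0.008, -0.06, 0.05, 0], [0, 0, 0, 0, 0, 0, 0], [0, 0, 0, 0, 0, 0, 0]],
])

```text
time_s: 17.42
position: [0.5157, -0.0331, 0.2109]
tcp_rot: [[-0.858, 0.148, 0.492], [0.129, 0.989, -0.073], [-0.498, 0.001, -0.867]]
force: [1.1, -0.1, -0.4]
grip_width: 0.178
grasp_force: 59.1
```

```bash
python3 hole.py | tail -2
python3 - <<'E'
from rig import r
from h import *
s=r.read_camera("scene");t=r.read_camera("top")
b=np.load("bed.npz");Rb=b["Rb"];st=r.read_state()
a=np.load("after.npz")
m=np.zeros((600,800,3),np.uint8)
R=st["tcp_rot"];ax=-R[:,2]
for k,c,x0,y0,ox,oy,w,h in((0,t,340,165,0,0,57,80),(1,s,155,130,402,0,57,80)):
    K=crop(c["frame"],x0,y0,w,h,7)
    tip=st["position"]+R@[-.0016,0,.0731];
    for d,l in((0,(0,255,0)),(.06,(0,0,255)),(.108,(255,0,0))):
        q=project(c,tip+ax*d)[0]; print(k,d,np.round(q+.43,1)); q=((q-(x0,y0)+.5)*7).astype(int)
        cv2.drawMarker(K,tuple(q.tolist()),l,0,9,1)
    m[oy:oy+K.shape[0],ox:ox+K.shape[1]]=K[:600]
cv2.imwrite("pics/f.png",m)
E
```

```text
turn total [ 0.0002 -0.0001  0.    ] deg 0.1 shift now-axes [-0.0011 -0.0017  0.0002] target-axes [-0.0011 -0.0017  0.0002] mm 0.9939344385741227
[ 0.51632514 -0.03251017  0.21192332] 0.17961978099271078 [ 0.22803749 -0.58153049 -0.95565984]
0 0 [373.7 198.7]
0 0.06 [376.8 209.3]
0 0.108 [379.5 218.7]
1 0 [193.5 151.9]
1 0.06 [203.  127.2]
1 0.108 [210.7 107. ]Traceback (most recent call last):
  File "<stdin>", line 14, in <module>
ValueError: could not broadcast input array from shape (560,399,3) into shape (560,398,3)
```

Run:
```python
from rig import r
from h import *
s=r.read_camera("scene");t=r.read_camera("top")
st=r.read_state()
np.savez("hov.npz",s=s["frame"],t=t["frame"])
m=np.zeros((560,800,3),np.uint8)
for c,x0,y0,ox in((t,345,165,0),(s,160,115,400)):
    K=crop(c["frame"],x0,y0,57,80,7);m[:560,ox:ox+399]=K
cv2.imwrite("pics/f.png",m)
```

```text
(no output)
```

View pics/f.png

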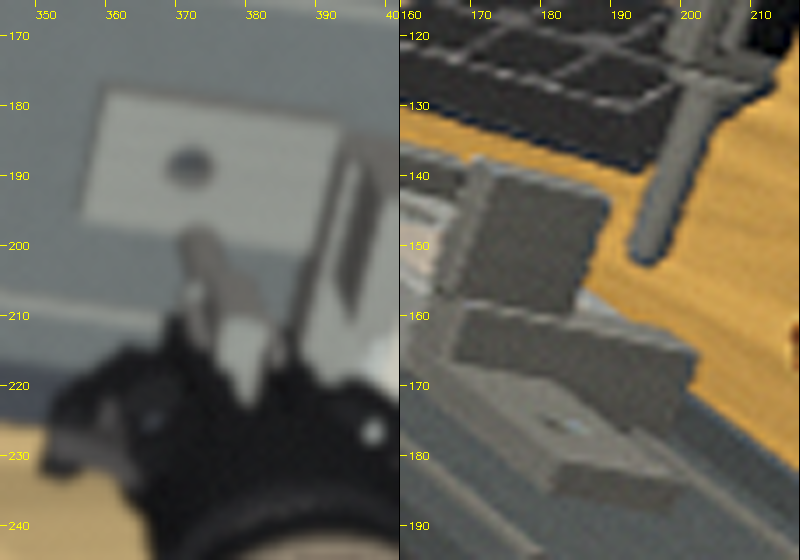

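The top view shows the tip at about (373,198.4) and the hole at (371.9,189). The scene view shows the tip at about (195.2,151.3) and the hole at (183.5,175.4). I'll compare tip and hole in the same cameras, which cancels the calibration bias.

Run:
```python
from rig import r
from h import *
C={n:r.read_camera(n) for n in("scene","top")}
b=np.load("bed.npz");p=b["p"];Rb=b["Rb"];st=r.read_state();R=st["tcp_rot"]
def tri(us,ut):
    M=np.zeros((3,3));v=np.zeros(3)
    for n,u in(("scene",us),("top",ut)):
        c=C[n];d=np.array(c["orientation"])@[(u[0]-.43-c["cx"])/c["fx"],(u[1]-.43-c["cy"])/c["fy"],1];d/=np.linalg.norm(d)
        P=np.eye(3)-np.outer(d,d);M+=P;v+=P@c["eye"]
    return np.linalg.solve(M,v)
tip=tri((195.2,151.3),(373,198.4));hole=tri((183.5,175.4),(371.9,189));hf=np.load("hole.npy")
pt=st["position"]+R@[-.0016,0,.0731]
B=lambda x:np.round(Rb.T@(x-p[:3])*1e3,1)
print("tip cam",B(tip),"tip kin",B(pt),"hole tri",B(hole),"hole fit",B(hf))
# dark-blob centroid of hole in top & scene (grey contrast)
for n,(x0,x1,y0,y1) in(("top",(365,379,184,194)),("scene",(178,190,172,179))):
    g=cv2.cvtColor(C[n]["frame"],cv2.COLOR_RGB2GRAY).astype(float)[y0:y1,x0:x1]
    w=np.abs(g-np.median(g));w[w<.3*w.max()]=0;yy,xx=np.mgrid[y0:y1,x0:x1]
    print(n,(w*xx).sum()/w.sum()+.43,(w*yy).sum()/w.sum()+.43);print(g.astype(int))
# shaft centre rows in scene, from edges
g=cv2.cvtColor(C["scene"]["frame"],cv2.COLOR_RGB2GRAY).astype(int)
for v in (132,136,140,144,147,149,151,152,153): print(v,g[v,188:208])
for d in(0,.02,.04):print(np.round(project(C["scene"],pt-R[:,2]*d)[0],1),np.round(project(C["top"],pt-R[:,2]*d)[0],1))
g=cv2.cvtColor(C["top"]["frame"],cv2.COLOR_RGB2GRAY).astype(int)
for v in range(195,206): print(v,g[v,366:384])
```

```text
tip cam [ 0.4 80.3 78.1] tip kin [ 0.2 76.7 75.1] hole tri [ 0.7 74.9 15.8] hole fit [ 0.1 76.2 14.9]
top 372.22197324414714 188.87080267558528
[[151 150 149 149 149 148 146 145 146 147 148 148 148 147]
 [150 151 151 150 148 142 136 133 137 141 145 148 148 148]
 [150 150 151 146 137 125 113 108 115 127 141 147 149 149]
 [148 148 147 139 119 100  87  84  88 105 130 144 148 149]
 [149 148 146 131 105  87  82  80  81  93 119 139 146 148]
 [149 149 145 130 107  94  90  89  89  95 120 139 145 146]
 [149 149 146 134 119 108 102 100 100 109 129 143 146 147]
 [150 149 148 143 134 125 118 116 117 126 140 146 147 147]
 [149 149 149 148 146 142 135 135 136 142 147 148 148 148]
 [148 148 149 148 148 148 146 146 146 147 149 148 148 148]]
scene 186.51127208480565 174.2109187279152
[[116 117 116 118 118 122 122 106  80  68  75  73]
 [119 117 125 115 117 119 118 119 112  91  77  71]
 [120 110 107 115 120 118 113 118 119 124 101  74]
 [118 120 103  85  95 120 136 133 124 119 122 103]
 [117 119 117 107  97 101 114 135 141 130 118 119]
 [105 123 123 120 115 113 119 114 119 123 121 118]
 [101 104 116 12
[... 1060 characters left out ...]
97 [139 141 144 144 141 130 120 119 123 132 142 148 149 150 149 150 149 148]
198 [125 128 130 131 122 107 101 102 106 115 129 141 145 146 147 148 148 149]
199 [116 117 117 116 103  93  94  99 101 103 112 127 135 136 140 141 142 144]
200 [115 114 114 111  98  88  92  98 101  99 102 116 121 124 127 129 129 131]
201 [115 116 116 112 102  87  90  97 101 100  99 107 112 115 116 117 116 119]
202 [114 116 115 114 106  89  89  95  99 100  99 102 109 112 113 114 113 114]
203 [115 116 115 114 108  94  88  94  97  98  99 100 106 109 112 111 113 114]
204 [115 115 113 114 110  96  93  99  94  95  99 101 104 104 107 108 112 113]
205 [116 115 115 113 110 103 110 113  96  92  98 101 102 103 105 104 110 113]
```

Run:
```python
from rig import r
from h import *
from scipy.optimize import least_squares
C={n:r.read_camera(n) for n in("scene","top")}
b=np.load("bed.npz");p=b["p"];Rb=b["Rb"]
def tri(us,ut):
    f=least_squares(lambda X:np.r_[project(C["scene"],X)[0]-us,project(C["top"],X)[0]-ut],[.55,-.03,.15]);return f.x,f.fun
t,e=tri((193.9,151.6),(372.9,198.0));h,e2=tri((183.5,175.3),(371.73,188.44))
print(np.round(Rb.T@(t-h)*1e3,1),np.round(e,1),np.round(e2,1))
B=lambda x:np.round(Rb.T@(x-p[:3])*1e3,1);print(B(t),B(h))
# initial hole vs now: travel
for hs,ht in(((191.1,180.6),(360,186.8)),):
    h0,e3=tri(hs,ht);print("initial hole",B(h0),e3)
```

```text
[-0.1  4.1 60.5] [-0.4 -0.1 -0.3  0.3] [-0.3 -0.  -0.2  0.3]
[-0.1 78.7 75.7] [ 0.1 74.6 15.2]
initial hole [ -0.8 104.7  15.5] [-0.71645031 -0.10081533 -0.54475601  0.59652263]
```

The relative measurement puts the tip 4.1 mm too far along +y, centred in x, and 60 mm above the mouth. I'll correct that and descend.

Call:
move_arm([
  [[0, 0, 0, 0, -0.009, 0.02, 0], [0, 0, 0, 0, 0, 0.04, 0], [0, 0, 0, 0, 0, 0.03, 0], [0, 0, 0, 0, 0, 0.02, 0], [0, 0, 0, 0, 0, 0, 0]],
])

```text
time_s: 18.55
position: [0.5429, -0.0421, 0.1634]
tcp_rot: [[-0.857, 0.148, 0.493], [0.128, 0.989, -0.073], [-0.498, 0.001, -0.867]]
force: [0.3, -0.3, 0.2]
grip_width: 0.174
grasp_force: 59.1
```

Call:
move_arm([
  [[0, 0, 0, 0, 0, 0.006, 0], [0, 0, 0, 0, 0, 0.006, 0], [0, 0, 0, 0, 0, 0.006, 0], [0, 0, 0, 0, 0, 0, 0]],
])

```text
time_s: 19.05
position: [0.5476, -0.0426, 0.1565]
tcp_rot: [[-0.857, 0.147, 0.494], [0.128, 0.989, -0.073], [-0.5, 0.001, -0.866]]
force: [-0.1, 0.8, -0.8]
grip_width: 0.179
grasp_force: 59.1
```

```bash
python3 go.py 0 0|tail -1
```

```text
t 19.05 bed pos [-0.0016  0.0716  0.0839] F bed [-0.6  0.7 -0.6] w 0.1794279573766363 59.127570390701294
```

Call:
move_arm([
  [[0, 0, 0, 0, 0, 0.006, 0], [0, 0, 0, 0, 0, 0.006, 0], [0, 0, 0, 0, 0, 0, 0]],
])

```text
time_s: 19.42
position: [0.5506, -0.0431, 0.1511]
tcp_rot: [[-0.857, 0.147, 0.494], [0.128, 0.989, -0.073], [-0.499, 0.001, -0.866]]
force: [-0.2, 0.1, -1.3]
grip_width: 0.181
grasp_force: 59.1
```

Call:
move_arm([
  [[0, 0, 0, 0, 0, 0.006, 0], [0, 0, 0, 0, 0, 0.006, 0], [0, 0, 0, 0, 0, 0, 0]],
])

```text
time_s: 19.8
position: [0.5535, -0.0435, 0.1459]
tcp_rot: [[-0.857, 0.147, 0.494], [0.128, 0.989, -0.073], [-0.499, 0.001, -0.866]]
force: [0.1, -0.3, -1.4]
grip_width: 0.172
grasp_force: 59.1
```

Call:
move_arm([
  [[0, 0, 0, 0, 0, 0.006, 0], [0, 0, 0, 0, 0, 0.006, 0], [0, 0, 0, 0, 0, 0, 0]],
])

```text
time_s: 20.18
position: [0.5565, -0.044, 0.1407]
tcp_rot: [[-0.857, 0.147, 0.494], [0.128, 0.989, -0.073], [-0.499, 0.001, -0.866]]
force: [-0.3, 0.2, -1.0]
grip_width: 0.174
grasp_force: 59.1
```

Call:
move_arm([
  [[0, 0, 0, 0, 0, 0.006, 0], [0, 0, 0, 0, 0, 0.006, 0], [0, 0, 0, 0, 0, 0, 0]],
])

```text
time_s: 20.55
position: [0.5594, -0.0444, 0.1355]
tcp_rot: [[-0.857, 0.147, 0.494], [0.128, 0.989, -0.073], [-0.499, 0.001, -0.866]]
force: [-0.4, 0.5, -0.7]
grip_width: 0.177
grasp_force: 59.1
```

Call:
move_arm([
  [[0, 0, 0, 0, 0, 0.01, 0], [0, 0, 0, 0, 0, 0.01, 0], [0, 0, 0, 0, 0, 0.01, 0], [0, 0, 0, 0, 0, 0.01, 0], [0, 0, 0, 0, 0, 0.008, 0], [0, 0, 0, 0, 0, 0, 0]],
])

```text
time_s: 21.3
position: [0.5713, -0.0462, 0.1146]
tcp_rot: [[-0.857, 0.147, 0.494], [0.128, 0.989, -0.073], [-0.499, 0.001, -0.866]]
force: [-0.2, -0.6, -0.5]
grip_width: 0.177
grasp_force: 59.1
```

```bash
python3 go.py 0 0|tail -1
```

```text
t 21.3 bed pos [-0.0018  0.0716  0.0357] F bed [-0.3 -0.6 -0.4] w 0.17742665647587808 59.13238763809204
```

Call:
move_arm([
  [[0, 0, 0, 0, 0, 0.006, 0], [0, 0, 0, 0, 0, 0.006, 0], [0, 0, 0, 0, 0, 0, 0]],
])

```text
time_s: 21.68
position: [0.5743, -0.0466, 0.1096]
tcp_rot: [[-0.857, 0.147, 0.494], [0.128, 0.989, -0.073], [-0.5, 0.001, -0.866]]
force: [0.2, -0.0, -1.2]
grip_width: 0.18
grasp_force: 59.1
```

Call:
move_arm([
  [[0, 0, 0, 0, 0, 0.003, 0], [0, 0, 0, 0, 0, 0, 0]],
])

```text
time_s: 21.92
position: [0.5751, -0.0467, 0.1085]
tcp_rot: [[-0.857, 0.147, 0.494], [0.128, 0.989, -0.073], [-0.5, 0.001, -0.866]]
force: [-0.1, 0.3, 0.1]
grip_width: 0.176
grasp_force: 59.1
```

Call:
move_arm([
  [[0, 0, 0, 0, 0, 0.003, 0], [0, 0, 0, 0, 0, 0, 0]],
])

```text
time_s: 22.18
position: [0.5754, -0.0468, 0.108]
tcp_rot: [[-0.856, 0.147, 0.495], [0.128, 0.989, -0.074], [-0.5, 0.0, -0.866]]
force: [-15.0, 0.9, 19.3]
grip_width: 0.176
grasp_force: 63.0
```

Contact came at the expected depth (24 N along the normal), so the collar is seated. I'll open only partway, because the grip tab is close by.

Call:
move_arm([
  [[0, 0, 0, 0, 0, 0, 0.4], [0, 0, 0, 0, 0, 0, 0.4], [0, 0, 0, 0, 0, 0, 0.4], [0, 0, 0, 0, 0, -0.02, 0.4], [0, 0, 0, 0, 0, -0.05, 0.4], [0, 0, 0, 0, 0, -0.08, 0.4], [0, 0, 0, 0, 0, -0.08, 0.4], [0, 0, 0, 0, 0, -0.08, 0.4], [0, 0, 0, 0, 0, -0.08, 0.4], [0, 0, 0, 0, 0, 0, 0.4]],
])

```text
time_s: 23.42
position: [0.4798, -0.0327, 0.2798]
tcp_rot: [[-0.854, 0.147, 0.499], [0.127, 0.989, -0.074], [-0.505, -0.0, -0.863]]
force: [-0.4, 0.8, 0.1]
grip_width: 0.399
grasp_force: 0.0
```

Call:
move_arm([
  [[0, 0, 0, 0, 0.1, -0.05, 0.4], [0, 0, 0, 0, 0.1, -0.03, 0.4], [0, 0, 0, 0, 0.1, 0, 0.4], [0, 0, 0, 0, 0.1, 0, 0.4], [0, 0, 0, 0, 0, 0, 0.4]],
])

```text
time_s: 24.05
position: [0.4889, 0.1715, 0.31]
tcp_rot: [[-0.858, 0.142, 0.494], [0.124, 0.99, -0.071], [-0.499, 0.0, -0.867]]
force: [0.4, -0.9, 0.2]
grip_width: 0.398
grasp_force: 0.0
```

Run:
```python
from rig import r
from h import *
s=r.read_camera("scene")["frame"];t=r.read_camera("top")["frame"]
m=np.zeros((600,800,3),np.uint8)
m[:360,:480]=crop(s,120,120,120,90,4);m[360:,:640]=crop(t,325,170,160,60,4)
m[:320,490:800]=crop(s,310,200,78,80,4)[:, :310]
cv2.imwrite("pics/g.png",m);print(r.read_state()["force"])
```

```text
[-0.30274328  0.78168987 -0.34430264]
```

View pics/g.png

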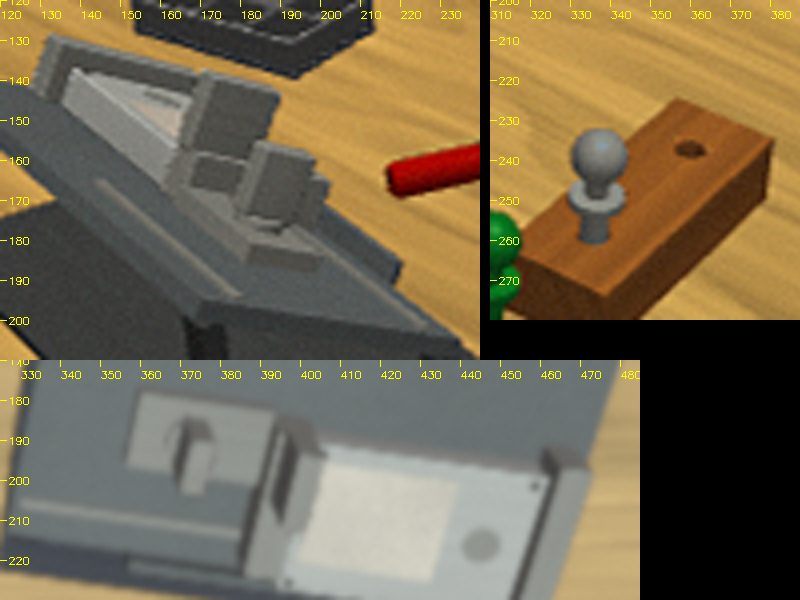

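The lock pin is seated with its collar on the tongue at scene (186,176) and top (371,190). The drive is held between the jaws, the knob pin is still in its block, and the arm is clear. I'm handing it in.

```bash
python3 -c "
from rig import r
print(r.sign_off())"
```

```text
the job is handed in; nothing more can be done
None
```

I shut the jaw on the drive and pressed at about 38 N for over a second, pushed the flat-tab lock pin through tongue and bed until its collar seated, left the knob pin in its block, and handed in at about 24 s; no verdict came back.

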